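Nudge a grinding jar up a sloped gutter past the hump to its stop

TASK

A steel grinding jar lies on its side at the low end of the sloped metal gutter. Gently push it up the gutter with your fingertips, staying behind it all the way up (no flicking), until it has gone over the hump at the top and rests against the red end stop, where it no longer rolls back; then take your hand away. Only push: never grip or lift the jar, keep it in the gutter, and leave the two vials and the beaker beside it where they stand.

Things in the scene. Friction and masses are not known exactly. Their poses are not given: they have to be found in the camera images.
- gutter: Sloped metal channel on a grey base 340 x 130 mm, fixed to the worktop; place and heading vary. Origin: underside centre of the base. x: level along the gutter to its high end and red stop, y across, z up. Channel floor 108 mm wide; from 31 mm height at x = -138 mm it rises at 8 degrees to the hump, then falls at 6 degrees to the stop. Side walls 18 mm above the floor, 4 mm thick.
- hump (a point): Centre of the hump line on the channel floor: (70, 0, 60) mm in the gutter's frame, whose axes it has.
- low_lip (a point): Centre of the top edge of the black lip across the low end: (-135, 0, 45) mm in the gutter's frame. The lip is 6 mm thick, 14 mm above the channel floor, with open space behind and above it.
- stop_face (a point): Point on the face of the red end stop: (134, 0, 60) mm in the gutter's frame. The stop's top is 101 mm above the worktop.
- jar: Closed stainless-steel grinding jar with a dark ribbed screw lid and a thin orange gasket: a plain cylinder 56 mm in diameter, 96 mm long, about 0.25 kg, lying on its side across the gutter, free to roll along it. Origin: centre of its base; its z is its axis, towards the lid and the gutter's +y; its x and y turn as it rolls. Let go on the rise it rolls back to the lip.
- jar_mid (a point): Middle of the jar, on its axis (radius 28 mm), on the gutter's centre line. In the gutter's frame it starts at x = -111 mm, 63 mm high, against the lip; at the hump it is 88 mm high; once at x = 75 mm or more it rolls on to the stop by itself and stays there, at x = 106 mm, 84 mm high.
- black_vial: Standing sample vial with a black cap, 27 mm diameter, 60 mm tall, on the gutter's +y side. Origin: centre of its underside. Leave alone.
- white_vial: Standing sample vial with a white cap, 27 mm diameter, 60 mm tall, on the gutter's -y side. Origin: centre of its underside. Leave alone.
- beaker: Standing beaker, 62 mm diameter, 81 mm tall, on the gutter's -y side. Origin: centre of its underside. Leave alone.

How it is judged:
By the outcome, as a careful person would: the job done as asked, in the order asked, and still so for the second after the job is handed in, with the robot touching nothing.
It also fails if it takes over 38 s, if anything falls off the work surface, if the arm or the gripper's body presses on something with over 40 N, if the wrist force passes 120 N, or if a joint passes its speed limit or range.

ROBOT

A 6-joint arm with a two-finger parallel gripper is mounted at the origin on a cart in front of the work surface, level with it; the furniture and walls round the work are solid. World frame = base frame: x ahead of the robot, y to its left, z up, the work surface at z = 0. Lengths are in m, angles in rad, forces in N, time in s.
With the tool pointing down it reaches from about 0.25 to 0.85 m from the base axis. Payload 12.5 kg.
Tool frame: the origin (TCP) lies midway between the tips of the shut fingers; the grasp point (between the pads) lies 19 mm behind it (arm.tcp_to_grasp is the distance from the TCP to the grasp point, in m); z points along the fingers, y is the line along which they close (so a half turn about z gives the same grasp; the last joint's range is limited). The gripper opens to 93 mm and grips with 3 to 60 N. Pads are 15 mm wide; open, the fingers measure 128 mm over their backs; the gripper's body (75 mm by 188 mm) begins 65 mm behind the grasp point.
Start: joints at [-1.191, 0.351, 1.652, -0, 1.139, -0.085], TCP at [0.247, -0.492, 0.219] pointing down, gripper open.
Joint ranges: [-2.75, 2.75], [-0.79, 2.1], [0.01, 2.65], [-1.57, 4.71], [0.07, 3.14], [-2.87, 2.87]. Speed limits (rad/s): [2.22, 2.22, 2.79, 3.14, 3.14, 3.14].

INTERFACE

Orientations are given as a unit quaternion [x, y, z, w].
In Python, from cell import arm gives the robot as it stands.
- The arm moves only by the tool arm_command, never from a script. Its argument "rows" is a list of rows, each an object with "delta_pos": the shift along the tool's x, y, z scaled (see below), a list of three; "yaw": the turn about the tool's z scaled (see below); "jaw": the opening, from 0 (shut) to 1 (fully open). A call has 1 to 10 rows; each row is the pose to reach, as a shift and turn from the pose commanded when the call began, along the tool's axes at that moment, turning the shorter way round; what a row does not reach only later rows make up. The controller multiplies each number of a shift by 50 cm and each number of a turn by pi rad. A row lasts 1/10 s, in which the tool goes at most 50 mm and 8.59 degrees, less where a joint would pass 70% of its speed; a pose out of reach is approached as far as the arm can. A call with a number of a shift or a turn outside -1 to 1 is refused whole. A call with a gripper value outside its range is refused whole. The fingers move at their own pace and stop on an object; the grip force is fixed at half the most. Time passes only in rows, so rows that repeat a pose let the fingers close. It gives the time, the measured TCP pose, the force, the opening and the grip force at its end, in the units of the state.
- arm.sense(): the state, without advancing time (a new reading comes with each control period).
- arm.camera(name): name is "side" or "top"; returns the picture (384x512x3 uint8, red, green, blue); there is no depth.
- arm.camera_params(name): a dict with "K" (3x3 intrinsics, pixels), "k1" (the pictures are not rectified: a ray, as slopes to the right and down, at radius r is drawn at 1 + k1 r^2 times it, then the intrinsics apply), "extrinsics" (4x4, takes a point from world to camera coordinates). Camera axes: x right, y down, z forward; pixel columns grow to the right and rows downward; lengths in m; the calibration is good to about 2 mm. A picture is of the moment at which its call begins. camera_params takes no time and is no camera call.
- arm.sign_off(): hands the job in; it is judged then, once.
The state is a dict: "time_s": time; "joint_positions": joint angles; "qd": joint speeds; "joint_efforts": joint torques, N m; "position": TCP position; "orientation": TCP orientation; "ft_force": force on the tool from outside, world axes, zero at the start; "wrist_torque": the same for the moment, N m; "finger_gap": finger opening in m; "finger_force": force on a finger pad.
Only numpy, scipy, OpenCV 4.12 (cv2) and the standard library are available. Lean on these libraries where they do the work, as an engineer would, in place of code of your own. Each camera call takes 0.05 s, during which the arm holds its last target. There are 200 camera calls.

## Working session

There is one attempt and no reset: what is moved stays moved. The work goes in short steps, Python scripts to look and compute and a tool call to move; the robot and the scene stay as the last step left them, time stands still between calls to the robot, and variables do not carry over. Pictures are saved under pics/ and viewed, at most 10 in all, crops included, and the job is handed in when it is done.

Besides the shell and the picture viewer there is one more tool, called after "Emit:" as name(argument=value, ...), one argument or row to a line, values as JSON. arm_command: Moves the arm, as the interface text tells. Shifts and turns lie within -1 to 1; 1 stands for 50 cm of shift or pi rad of turn. Its arguments: {"type":"object","properties":{"rows":{"type":"array"}},"required":["rows"]}

```bash
mkdir -p pics; python3 - <<'E'
from cell import arm
import cv2,numpy as np
for n in("top","side"):
    cv2.imwrite(f"pics/{n}0.png",arm.camera(n)[:,:,::-1])
    p=arm.camera_params(n);print(n,np.round(p["K"],1).tolist(),p["k1"],np.round(p["extrinsics"],3).tolist())
s=arm.sense();print(s["time_s"],s["position"],s["orientation"],s["finger_gap"],arm.tcp_to_grasp)
E
```

```text
top [[394.3, 0.0, 261.5], [0.0, 394.3, 194.3], [0.0, 0.0, 1.0]] -0.029471983992321885 [[-0.029, -0.999, 0.029, 0.092], [-0.998, 0.028, -0.052, 0.575], [0.051, -0.03, -0.998, 0.907], [0.0, 0.0, 0.0, 1.0]]
side [[430.6, 0.0, 258.6], [0.0, 430.6, 195.2], [0.0, 0.0, 1.0]] -0.1275784915905621 [[-0.983, -0.181, -0.012, 0.601], [-0.085, 0.521, -0.849, 0.061], [0.16, -0.834, -0.528, 0.85], [0.0, 0.0, 0.0, 1.0]]
0.1 [ 0.2464604  -0.49135788  0.21815592] [ 9.73113723e-01  2.30324614e-01 -6.97024637e-05 -5.00299299e-04] 0.09287851458450731 0.0188
```

View pics/top0.png

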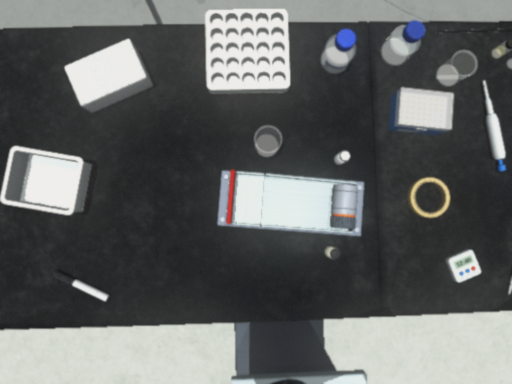

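View pics/side0.png

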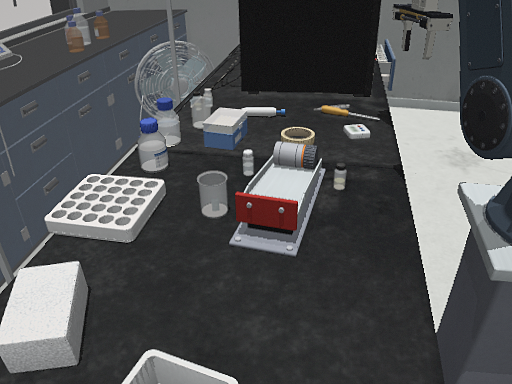

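The top view shows the gutter with its red stop at about (231,197) and the jar at about (344,205). The black vial is at (331,253), the white vial at (343,157) and the beaker at (267,141). The gutter's +x axis points along world +y. The side view agrees with this.

```bash
cat > h.py <<'E'
import numpy as np,cv2
from cell import arm
def ray(n,uv):
    p=arm.camera_params(n);K=np.array(p["K"]);E=np.array(p["extrinsics"])
    d=cv2.undistortPoints(np.array(uv,float).reshape(-1,1,2),K,np.array([p["k1"],0,0,0,0.]))[:,0]
    d=np.c_[d,np.ones(len(d))]@E[:3,:3]
    return -E[:3,:3].T@E[:3,3],d
def plane(n,uv,z):
    c,d=ray(n,uv);return c+d*((z-c[2])/d[:,2])[:,None]
E
python3 - <<'E'
from h import *
im=cv2.imread("pics/top0.png");hsv=cv2.cvtColor(im,cv2.COLOR_BGR2HSV)
red=((hsv[...,0]<8)|(hsv[...,0]>172))&(hsv[...,1]>130)&(hsv[...,2]>70)
red=red.astype(np.uint8);red[:,:200]=0;red[:,260:]=0
c=max(cv2.findContours(red,0,2)[0],key=cv2.contourArea)
b=cv2.boxPoints(cv2.minAreaRect(c));print("red px",b.round(1).tolist())
P=plane("top",b,.101);print(P.round(4).tolist())
g=(im.max(2)>105).astype(np.uint8);g[:160]=0;g[245:]=0;g[:,:205]=0;g[:,380:]=0
g=cv2.morphologyEx(g|red,cv2.MORPH_CLOSE,np.ones((7,7)))
c=max(cv2.findContours(g,0,2)[0],key=cv2.contourArea)
r=cv2.minAreaRect(c);b=cv2.boxPoints(r)
for z in(0,.008): 
    P=plane("top",b,z);print("base",z,b.round(1).tolist(),P.round(4).tolist(),"mean",P.mean(0).round(4),np.linalg.norm(P-np.roll(P,1,0),axis=1).round(4))
v=im[150:265,200:390].copy();cv2.drawContours(v,[b.astype(int)-[200,150]],0,(0,255,0),1)
cv2.imwrite("pics/c1.png",cv2.resize(v,None,fx=4,fy=4,interpolation=2))
E
```

```text
red px [[226.1999969482422, 222.8000030517578], [230.6999969482422, 168.89999389648438], [234.60000610351562, 169.1999969482422], [230.1999969482422, 223.1999969482422]]
[[0.5147, 0.1543, 0.101], [0.6283, 0.142, 0.101], [0.6274, 0.1336, 0.101], [0.5137, 0.146, 0.101]]
base 0 [[216.6999969482422, 224.8000030517578], [221.39999389648438, 168.0], [364.79998779296875, 180.0], [360.1000061035156, 236.8000030517578]] [[0.5089, 0.1829, 0.0], [0.6428, 0.1685, 0.0], [0.6053, -0.1735, 0.0], [0.4702, -0.1564, 0.0]] mean [0.5568 0.0054 0.    ] [0.3415 0.1347 0.3441 0.1362]
base 0.008 [[216.6999969482422, 224.8000030517578], [221.39999389648438, 168.0], [364.79998779296875, 180.0], [360.1000061035156, 236.8000030517578]] [[0.5091, 0.1822, 0.008], [0.6419, 0.168, 0.008], [0.6047, -0.1712, 0.008], [0.4708, -0.1542, 0.008]] mean [0.5566 0.0062 0.008 ] [0.3385 0.1336 0.3412 0.135 ]
```

View pics/c1.png

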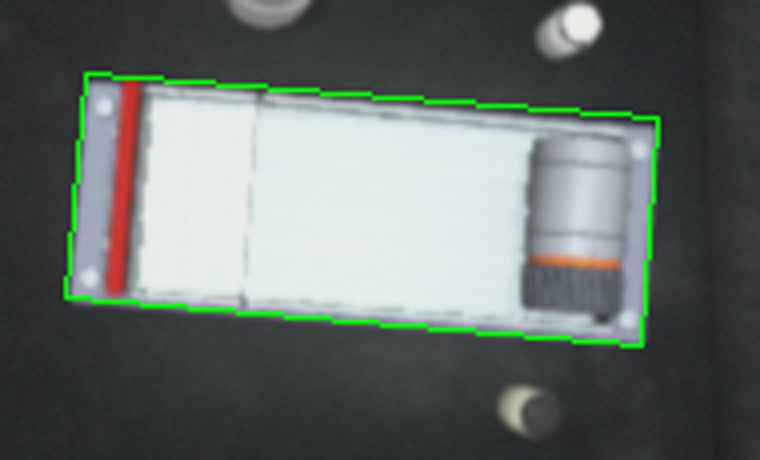

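The green outline fits the base to within about 2 px, with the red stop sticking out at upper left. The base screws are at crop pixels (104,106), (91,276), (640,149) and (628,318), so I'll use them for a cleaner pose.

```bash
cat >> h.py <<'E'
def toG(P,o,h): # world->gutter xy
    a=np.array([np.cos(h),np.sin(h)]);b=np.array([-a[1],a[0]]);d=np.asarray(P)[...,:2]-o
    return np.stack([d@a,d@b],-1)
E
python3 - <<'E'
from h import *
f=lambda q:(np.array(q,float)+.5)/4-.5+[200,150]
S=plane("top",f([[104,106],[91,276],[640,149],[628,318]]),.009)
o=S.mean(0)[:2];ax=(S[0]+S[1]-S[2]-S[3])[:2];h=np.arctan2(ax[1],ax[0])
print("screws",S.round(4).tolist());print("o",o.round(4),"h",h.round(4),toG(S,o,h).round(4).tolist())
R=plane("top",[[226.2,222.8],[230.7,168.9],[234.6,169.2],[230.2,223.2]],.101)
print("stop",toG(R,o,h).round(4).tolist())
print("hump",toG(plane("top",f([[258,95],[243,305]]),.06),o,h).round(4).tolist())
print("jar edges at axis",toG(plane("top",f([[537,200],[628,205]]),.063),o,h).round(4).tolist())
print("jar ends",toG(plane("top",f([[581,135],[572,312]]),.085),o,h).round(4).tolist())
print("vials",toG(plane("top",f([[582,23],[540,412]]),.06),o,h).round(4).tolist())
# side check: project known points
p=arm.camera_params("side");E=np.array(p["extrinsics"])
a=np.array([np.cos(h),np.sin(h)]);b=np.array([-a[1],a[0]])
G=np.array([[134,54,101],[134,-54,101],[-111,-48,91],[-111,48,91],[-170,-65,9],[170,65,9],[170,-65,9]])/1000
W=np.c_[o+G[:,:1]*a+G[:,1:2]*b,G[:,2]]
uv=cv2.projectPoints(W,cv2.Rodrigues(E[:3,:3])[0],E[:3,3],np.array(p["K"]),np.array([p["k1"],0,0,0,0.]))[0][:,0]
print(uv.round(1).tolist())
# waypoints
s=arm.sense();x,y,z,w=s["orientation"];t=2*np.arctan2(y,x) # tool x heading
pt=s["position"]
dy=(h-t+np.pi/2)%np.pi-np.pi/2
print("yaw tool",t,"turn options",(h-t),(h-t-np.pi))
for gx,gz in((-.185,.15),(-.185,.053)):
    W=np.r_[o+gx*a,gz];d=W-pt
    tx=np.array([np.cos(t),np.sin(t),0]);ty=np.array([np.sin(t),-np.cos(t),0])
    print(W.round(4),"scaled",(np.array([d@tx,d@ty,-d[2]])/.5).round(4))
E
```

```text
screws [[0.6224, 0.1585, 0.009], [0.5231, 0.1685, 0.009], [0.5886, -0.1577, 0.009], [0.489, -0.1463, 0.009]]
o [0.5558 0.0057] h 1.4635 [[0.159, -0.0499], [0.1583, 0.0499], [-0.159, -0.0501], [-0.1584, 0.0501]]
stop [[0.1432, 0.0566], [0.1432, -0.0575], [0.1349, -0.0576], [0.1348, 0.0568]]
hump [[0.0708, -0.0582], [0.07, 0.0586]]
jar edges at axis [[-0.0883, -0.0121], [-0.1394, -0.0133]]
jar ends [[-0.1053, -0.048], [-0.1069, 0.048]]
vials [[-0.1076, -0.1135], [-0.0988, 0.1049]]
[[295.9, 198.9], [238.0, 190.5], [275.1, 141.3], [316.4, 146.1], [274.3, 160.8], [295.8, 253.1], [228.1, 241.1]]
yaw tool 0.4648225645457302 turn options 0.9987229493982586 -2.1428697041915346
[ 0.536  -0.1782  0.15  ] scaled [ 0.7983 -0.3003  0.1363]
[ 0.536  -0.1782  0.053 ] scaled [ 0.7983 -0.3003  0.3303]
```

The pose checks out: the screws form a square rectangle, and the stop (x=135), hump (x=70) and jar edges all match the given sizes. Next I move to a hover point behind the jar with the fingers part open.

Emit:
arm_command(
  rows=[
    {"delta_pos": [0.798, -0.3, 0.1], "yaw": -0.318, "jaw": 0.43},
    {"delta_pos": [0.798, -0.3, 0.1], "yaw": -0.318, "jaw": 0.43},
    {"delta_pos": [0.798, -0.3, 0.1], "yaw": -0.318, "jaw": 0.43},
    {"delta_pos": [0.798, -0.3, 0.1], "yaw": -0.318, "jaw": 0.43},
    {"delta_pos": [0.798, -0.3, 0.1], "yaw": -0.318, "jaw": 0.43},
    {"delta_pos": [0.798, -0.3, 0.1], "yaw": -0.318, "jaw": 0.43},
    {"delta_pos": [0.798, -0.3, 0.1], "yaw": -0.318, "jaw": 0.43},
    {"delta_pos": [0.798, -0.3, 0.1], "yaw": -0.318, "jaw": 0.43},
    {"delta_pos": [0.798, -0.3, 0.1], "yaw": -0.318, "jaw": 0.43},
    {"delta_pos": [0.798, -0.3, 0.1], "yaw": -0.318, "jaw": 0.43},
  ],
)

```text
time_s: 1.1
position: [0.5375, -0.1759, 0.1677]
orientation: [0.743, 0.67, -0.0, -0.001]
ft_force: [0.0, -0.2, -0.6]
finger_gap: 0.0398
finger_force: 0.0
```

```bash
cat >> h.py <<'E'
O=np.array([.5558,.0057]);H=1.4635
def st():
    s=arm.sense();x,y,z,w=s["orientation"];t=2*np.arctan2(y,x);p=s["position"]
    print(round(s["time_s"],2),"G",toG(p,O,H).round(4),"z",round(p[2],4),"yaw err",round((t-H+np.pi)%(2*np.pi)-np.pi,4),"tilt",round(z,4),round(w,4),"gap",round(s["finger_gap"],3),"F",np.round(s["ft_force"],1))
E
python3 -c "from h import *;st()"
```

```text
1.1 G [-0.1825 -0.0012] z 0.1677 yaw err 0.0039 tilt -0.0 -0.0006 gap 0.04 F [ 0.  -0.2 -0.6]
```

Emit:
arm_command(
  rows=[
    {"delta_pos": [0, -0.002, 0.06], "yaw": 0, "jaw": 0.43},
    {"delta_pos": [0, -0.002, 0.12], "yaw": 0, "jaw": 0.43},
    {"delta_pos": [0, -0.002, 0.17], "yaw": 0, "jaw": 0.43},
    {"delta_pos": [0, -0.002, 0.21], "yaw": 0, "jaw": 0.43},
    {"delta_pos": [0, -0.002, 0.229], "yaw": 0, "jaw": 0.43},
    {"delta_pos": [0, -0.002, 0.229], "yaw": 0, "jaw": 0.43},
    {"delta_pos": [0, -0.002, 0.229], "yaw": 0, "jaw": 0.43},
  ],
)

```text
time_s: 1.8
position: [0.5352, -0.179, 0.0549]
orientation: [0.744, 0.668, 0.0, 0.0]
ft_force: [0.6, 0.4, 0.4]
finger_gap: 0.04
finger_force: 0.0
```

```bash
python3 - <<'E'
from h import *
st()
a=arm.camera("top")[150:265,260:450,::-1];b=arm.camera("side")[100:220,200:400,::-1]
cv2.imwrite("pics/c2.png",np.vstack([cv2.resize(a,(480,290)),cv2.resize(b,(480,288))]))
E
```

```text
1.8 G [-0.1858  0.0007] z 0.0549 yaw err 0.0 tilt 0.0002 0.0004 gap 0.04 F [0.6 0.4 0.4]
```

View pics/c2.png

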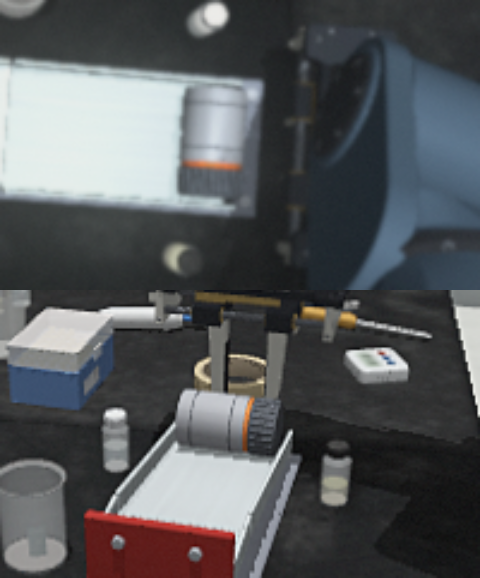

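The fingers stand in free space behind the jar, one each side of its middle and clear of the lip. Next is the approach to soft contact.

Emit:
arm_command(
  rows=[
    {"delta_pos": [0.02, 0, 0], "yaw": 0, "jaw": 0.43},
    {"delta_pos": [0.036, 0, 0], "yaw": 0, "jaw": 0.43},
    {"delta_pos": [0.048, 0, 0], "yaw": 0, "jaw": 0.43},
    {"delta_pos": [0.056, 0, 0], "yaw": 0, "jaw": 0.43},
    {"delta_pos": [0.062, 0, 0], "yaw": 0, "jaw": 0.43},
    {"delta_pos": [0.068, 0, 0], "yaw": 0, "jaw": 0.43},
    {"delta_pos": [0.074, 0, 0], "yaw": 0, "jaw": 0.43},
    {"delta_pos": [0.08, 0, 0], "yaw": 0, "jaw": 0.43},
    {"delta_pos": [0.086, 0, -0.001], "yaw": 0, "jaw": 0.43},
    {"delta_pos": [0.092, 0, -0.002], "yaw": 0, "jaw": 0.43},
  ],
)

```text
time_s: 2.9
position: [0.5406, -0.134, 0.0559]
orientation: [0.744, 0.668, -0.0, 0.001]
ft_force: [-1.4, -8.2, 6.8]
finger_gap: 0.0399
finger_force: 4.0
```

```bash
cat >> h.py <<'E'
def jar(n): # orange gasket in top view, on its top (axis height+~.028)
    im=np.ascontiguousarray(arm.camera("top")[:,:,::-1]);cv2.imwrite(f"pics/{n}.png",im)
    v=cv2.cvtColor(im,cv2.COLOR_BGR2HSV);m=cv2.inRange(v,(6,110,110),(22,255,255));m[:165]=0;m[245:]=0;m[:,:215]=0;m[:,372:]=0
    vv,u=np.nonzero(m)
    if len(u)>3:
        P=toG(plane("top",np.c_[u,vv],.09),O,H);print("gasket n",len(u),"mean",P.mean(0).round(4),"x",P[:,0].min().round(3),P[:,0].max().round(3))
    else:print("gasket hidden")
E
python3 -c "from h import *;st();jar('t1')"
```

```text
2.9 G [-0.1405  0.0002] z 0.0559 yaw err 0.0004 tilt -0.0 0.0014 gap 0.04 F [-1.4 -8.2  6.8]
gasket n 34 mean [-0.098   0.0203] x -0.12 -0.076
```

Contact is made at about 8 N and the jar is moving. I continue up the slope at 40 mm/s.

Emit:
arm_command(
  rows=[
    {"delta_pos": [0.008, 0, -0.001], "yaw": 0, "jaw": 0.43},
    {"delta_pos": [0.016, 0, -0.002], "yaw": 0, "jaw": 0.43},
    {"delta_pos": [0.024, 0, -0.0034], "yaw": 0, "jaw": 0.43},
    {"delta_pos": [0.032, 0, -0.0045], "yaw": 0, "jaw": 0.43},
    {"delta_pos": [0.04, 0, -0.0056], "yaw": 0, "jaw": 0.43},
    {"delta_pos": [0.048, 0, -0.0067], "yaw": 0, "jaw": 0.43},
    {"delta_pos": [0.056, 0, -0.0079], "yaw": 0, "jaw": 0.43},
    {"delta_pos": [0.064, 0, -0.009], "yaw": 0, "jaw": 0.43},
    {"delta_pos": [0.072, 0, -0.01], "yaw": 0, "jaw": 0.43},
    {"delta_pos": [0.08, 0, -0.0112], "yaw": 0, "jaw": 0.43},
  ],
)

```text
time_s: 3.95
position: [0.545, -0.0942, 0.0616]
orientation: [0.744, 0.668, 0.0, 0.001]
ft_force: [-1.2, -8.4, 6.3]
finger_gap: 0.0403
finger_force: 4.1
```

```bash
python3 -c "from h import *;st();jar('t2')"
```

```text
3.95 G [-0.1004  0.    ] z 0.0616 yaw err 0.0003 tilt 0.0002 0.0014 gap 0.04 F [-1.2 -8.4  6.3]
gasket n 33 mean [-0.0563  0.0199] x -0.076 -0.037
```

Emit:
arm_command(
  rows=[
    {"delta_pos": [0.008, 0, -0.001], "yaw": 0, "jaw": 0.43},
    {"delta_pos": [0.016, 0, -0.002], "yaw": 0, "jaw": 0.43},
    {"delta_pos": [0.024, 0, -0.0034], "yaw": 0, "jaw": 0.43},
    {"delta_pos": [0.032, 0, -0.0045], "yaw": 0, "jaw": 0.43},
    {"delta_pos": [0.04, 0, -0.0056], "yaw": 0, "jaw": 0.43},
    {"delta_pos": [0.048, 0, -0.0067], "yaw": 0, "jaw": 0.43},
    {"delta_pos": [0.056, 0, -0.0079], "yaw": 0, "jaw": 0.43},
    {"delta_pos": [0.064, 0, -0.009], "yaw": 0, "jaw": 0.43},
    {"delta_pos": [0.072, 0, -0.01], "yaw": 0, "jaw": 0.43},
    {"delta_pos": [0.08, 0, -0.0112], "yaw": 0, "jaw": 0.43},
  ],
)

```text
time_s: 5.0
position: [0.5491, -0.0542, 0.0671]
orientation: [0.744, 0.668, 0.0, 0.001]
ft_force: [-1.1, -8.1, 7.5]
finger_gap: 0.0399
finger_force: 4.2
```

```bash
python3 -c "from h import *;st();jar('t3')"
```

```text
5.0 G [-0.0603  0.0002] z 0.0671 yaw err 0.0004 tilt 0.0001 0.0012 gap 0.04 F [-1.1 -8.1  7.5]
gasket n 28 mean [-0.0132  0.0198] x -0.027 -0.0
```

Emit:
arm_command(
  rows=[
    {"delta_pos": [0.008, 0, -0.001], "yaw": 0, "jaw": 0.43},
    {"delta_pos": [0.016, 0, -0.002], "yaw": 0, "jaw": 0.43},
    {"delta_pos": [0.024, 0, -0.0034], "yaw": 0, "jaw": 0.43},
    {"delta_pos": [0.032, 0, -0.0045], "yaw": 0, "jaw": 0.43},
    {"delta_pos": [0.04, 0, -0.0056], "yaw": 0, "jaw": 0.43},
    {"delta_pos": [0.048, 0, -0.0067], "yaw": 0, "jaw": 0.43},
    {"delta_pos": [0.056, 0, -0.0079], "yaw": 0, "jaw": 0.43},
    {"delta_pos": [0.064, 0, -0.009], "yaw": 0, "jaw": 0.43},
    {"delta_pos": [0.072, 0, -0.01], "yaw": 0, "jaw": 0.43},
    {"delta_pos": [0.08, 0, -0.0112], "yaw": 0, "jaw": 0.43},
  ],
)

```text
time_s: 6.05
position: [0.5532, -0.0144, 0.0725]
orientation: [0.744, 0.668, -0.0, 0.001]
ft_force: [-0.7, -8.0, 6.8]
finger_gap: 0.04
finger_force: 4.2
```

```bash
python3 - <<'E'
from h import *
st();jar('t4')
a=cv2.imread("pics/t4.png")[150:265,200:390];b=arm.camera("side")[100:260,200:400,::-1]
cv2.imwrite("pics/c4.png",np.vstack([cv2.resize(a,(440,266)),cv2.resize(b,(440,330))]))
E
```

```text
6.05 G [-0.0202  0.0004] z 0.0725 yaw err 0.0003 tilt -0.0 0.0009 gap 0.04 F [-0.7 -8.   6.8]
gasket n 15 mean [0.0323 0.0197] x 0.025 0.04
```

View pics/c4.png

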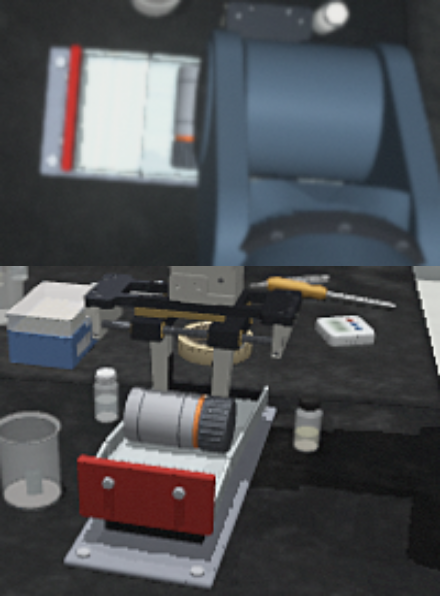

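The jar is square across the gutter at mid-slope, with both fingers behind it and the vials and beaker undisturbed. I keep going.

Emit:
arm_command(
  rows=[
    {"delta_pos": [0.008, 0, -0.001], "yaw": 0, "jaw": 0.43},
    {"delta_pos": [0.016, 0, -0.002], "yaw": 0, "jaw": 0.43},
    {"delta_pos": [0.024, 0, -0.0034], "yaw": 0, "jaw": 0.43},
    {"delta_pos": [0.032, 0, -0.0045], "yaw": 0, "jaw": 0.43},
    {"delta_pos": [0.04, 0, -0.0056], "yaw": 0, "jaw": 0.43},
    {"delta_pos": [0.048, 0, -0.0067], "yaw": 0, "jaw": 0.43},
    {"delta_pos": [0.056, 0, -0.0079], "yaw": 0, "jaw": 0.43},
    {"delta_pos": [0.064, 0, -0.009], "yaw": 0, "jaw": 0.43},
    {"delta_pos": [0.07, 0, -0.01], "yaw": 0, "jaw": 0.43},
    {"delta_pos": [0.076, 0, -0.0108], "yaw": 0, "jaw": 0.43},
  ],
)

```text
time_s: 7.15
position: [0.557, 0.0235, 0.0777]
orientation: [0.744, 0.668, -0.0, 0.001]
ft_force: [-0.1, -8.3, 6.5]
finger_gap: 0.0401
finger_force: 4.2
```

```bash
python3 -c "from h import *;st();jar('t5')"
```

```text
7.15 G [0.0178 0.0007] z 0.0777 yaw err 0.0004 tilt -0.0002 0.0006 gap 0.04 F [-0.1 -8.3  6.5]
gasket hidden
```

Emit:
arm_command(
  rows=[
    {"delta_pos": [0.005, 0, -0.0007], "yaw": 0, "jaw": 0.43},
    {"delta_pos": [0.01, 0, -0.0014], "yaw": 0, "jaw": 0.43},
    {"delta_pos": [0.015, 0, -0.002], "yaw": 0, "jaw": 0.43},
    {"delta_pos": [0.02, 0, -0.0028], "yaw": 0, "jaw": 0.43},
    {"delta_pos": [0.025, 0, -0.0035], "yaw": 0, "jaw": 0.43},
    {"delta_pos": [0.03, 0, -0.004], "yaw": 0, "jaw": 0.43},
    {"delta_pos": [0.035, 0, -0.0045], "yaw": 0, "jaw": 0.43},
    {"delta_pos": [0.04, 0, -0.0045], "yaw": 0, "jaw": 0.43},
    {"delta_pos": [0.045, 0, -0.0045], "yaw": 0, "jaw": 0.43},
    {"delta_pos": [0.05, 0, -0.0045], "yaw": 0, "jaw": 0.43},
  ],
)

```text
time_s: 8.2
position: [0.5593, 0.0494, 0.0794]
orientation: [0.744, 0.668, -0.0, -0.0]
ft_force: [-0.6, 1.1, 0.8]
finger_gap: 0.0401
finger_force: 0.0
```

```bash
python3 - <<'E'
from h import *
st()
b=arm.camera("side")[100:260,200:400,::-1]
cv2.imwrite("pics/c6.png",cv2.resize(b,(700,560)))
E
```

```text
8.2 G [0.0439 0.0012] z 0.0794 yaw err 0.0004 tilt -0.0001 -0.0002 gap 0.04 F [-0.6  1.1  0.8]
```

View pics/c6.png

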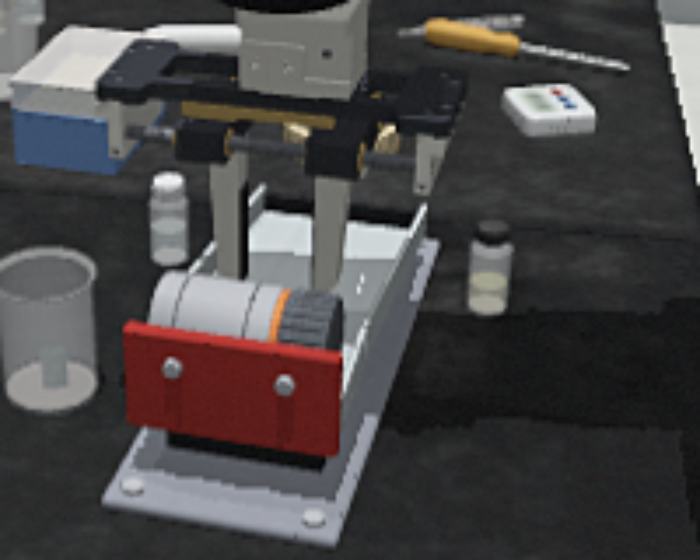

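Contact has ended. The jar has gone over the hump and is rolling or lying by the red stop. I let it settle, then back straight off and lift away.

Emit:
arm_command(
  rows=[
    {"delta_pos": [0, 0, 0], "yaw": 0, "jaw": 0.43},
    {"delta_pos": [0, 0, 0], "yaw": 0, "jaw": 0.43},
    {"delta_pos": [0, 0, 0], "yaw": 0, "jaw": 0.43},
    {"delta_pos": [-0.02, 0, 0], "yaw": 0, "jaw": 0.43},
    {"delta_pos": [-0.06, 0, -0.02], "yaw": 0, "jaw": 0.43},
    {"delta_pos": [-0.12, 0, -0.08], "yaw": 0, "jaw": 0.43},
    {"delta_pos": [-0.2, 0, -0.16], "yaw": 0, "jaw": 0.43},
    {"delta_pos": [-0.28, 0, -0.22], "yaw": 0, "jaw": 0.43},
    {"delta_pos": [-0.36, 0, -0.24], "yaw": 0, "jaw": 0.43},
    {"delta_pos": [-0.4, 0, -0.24], "yaw": 0, "jaw": 0.43},
  ],
)

```text
time_s: 9.25
position: [0.5382, -0.1537, 0.2021]
orientation: [0.745, 0.667, 0.001, 0.002]
ft_force: [0.7, 0.9, 0.2]
finger_gap: 0.0399
finger_force: 0.0
```

Emit:
arm_command(
  rows=[
    {"delta_pos": [-0.08, 0, 0], "yaw": 0, "jaw": 0.43},
    {"delta_pos": [-0.16, 0, 0], "yaw": 0, "jaw": 0.43},
    {"delta_pos": [-0.2, 0, 0], "yaw": 0, "jaw": 0.43},
    {"delta_pos": [-0.2, 0, 0], "yaw": 0, "jaw": 0.43},
    {"delta_pos": [-0.2, 0, 0], "yaw": 0, "jaw": 0.43},
    {"delta_pos": [-0.2, 0, 0], "yaw": 0, "jaw": 0.43},
    {"delta_pos": [-0.2, 0, 0], "yaw": 0, "jaw": 0.43},
  ],
)

```text
time_s: 9.95
position: [0.5276, -0.2482, 0.1997]
orientation: [0.743, 0.669, 0.0, -0.0]
ft_force: [-0.1, 0.0, 0.3]
finger_gap: 0.0397
finger_force: 0.0
```

```bash
python3 - <<'E'
from h import *
st();jar('t7')
a=cv2.imread("pics/t7.png")[120:270,200:400];b=arm.camera("side")[100:260,200:400,::-1]
cv2.imwrite("pics/c7.png",np.vstack([cv2.resize(a,(360,270)),cv2.resize(b,(400,320))[:,:360]]))
E
```

```text
9.95 G [-0.2555  0.0009] z 0.1997 yaw err 0.0015 tilt 0.0 -0.0 gap 0.04 F [-0.1  0.   0.3]
gasket n 50 mean [0.1071 0.0197] x 0.083 0.13
```

View pics/c7.png

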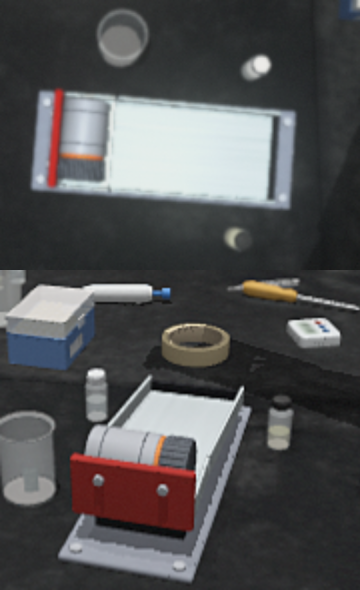

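The jar rests against the red stop: the gasket is at x ≈ 107 mm, where 106 is expected. The vials and beaker stand where they were, and the arm is clear.

```bash
python3 -c "from cell import arm;print(arm.sign_off())"
```

```text
the job is handed in; nothing more can be done
None
```

The jar was pushed up over the hump and rests against the red end stop, the hand is clear, the vials and beaker were left where they stood, and the job was handed in at about 10 s.

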